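# Hang and lock the dusting sieve in its bayonet stand

### The arm

A 6-joint arm with a two-finger parallel gripper is mounted at the origin on a cart in front of the work surface, level with it; the furniture and walls round the work are solid. World frame = base frame: x ahead of the robot, y to its left, z up, the work surface at z = 0. Lengths are in m, angles in rad, forces in N, time in s.
With the tool pointing down it reaches from about 0.25 to 0.775 m from the base axis. Payload 4 kg.
Tool frame: the origin (TCP) lies at the very end of the fingers, on their centre line; the grasp point (between the pads) lies 19 mm behind it (robot.hold_point_z is the distance from the TCP to the grasp point, in m); z points along the fingers, y is the line along which they close (so a half turn about z gives the same grasp; the last joint's range is limited). The gripper opens to 94 mm and grips with 3 to 60 N. Pads are 16 mm wide; open, the fingers measure 119 mm over their backs; the gripper's body (75 mm by 177 mm) begins 78 mm behind the grasp point.
Start: joints at [1.021, 0.087, 1.371, -0, 1.684, -0.103], TCP at [0.238, 0.496, 0.206] pointing down, gripper open.
Joint ranges: [-3.1, 3.1], [-0.76, 2.03], [0.27, 2.55], [-1.08, 4.22], [0.17, 2.65], [-2.57, 2.57]. Speed limits (rad/s): [2.79, 2.79, 3.14, 3.14, 3.14, 3.14].

### API

Orientations are given as [roll, pitch, yaw] about the fixed x, y, z axes, in that order (R = Rz(yaw) Ry(pitch) Rx(roll)).
In Python, from bench import robot gives the robot as it stands.
- The arm moves only by the tool carry_out, never from a script. Its argument "steps" is a list of rows, each a list of 3 entries, a list of its own where there are three numbers: the shift along the tool's x, y, z in m, then the turn about the tool's z in units of 10 degrees (1.0 is 10 degrees), then the closure, from -1 (fully open) to 1 (shut). In form: [[[tx, ty, tz], roll, jaw], ...]. A call has 1 to 10 rows; each row is the pose to reach, as a shift and turn from the pose commanded when the call began, along the tool's axes at that moment; what a row does not reach only later rows make up. A row lasts 1/8 s, in which the tool goes at most 62.5 mm and 10.7 degrees, less where a joint would pass 70% of its speed; a pose out of reach is approached as far as the arm can. A call with a gripper value outside its range is refused whole. The fingers move at their own pace and stop on an object; the grip force is fixed at half the most. Time passes only in rows, so rows that repeat a pose let the fingers close. It gives the time, the measured TCP pose, the force, the opening and the grip force at its end, in the units of the state.
- robot.get_obs(): the state, without advancing time (a new reading comes with each control period).
- robot.snapshot(name): name is "scene" or "top"; returns a dict with "image" (420x560x3 uint8, red, green, blue), "z_map" (420x560 float32, m along the optical axis (not along the pixel's ray), 0 where there is no reading), "mtx" (3x3 intrinsics, pixels), "D" ([k1, k2, p1, p2, k3] as OpenCV has them; the pictures are not rectified), "R" (3x3) and "t" (3): a world point X has camera coordinates R X + t. Camera axes: x right, y down, z forward; pixel columns grow to the right and rows downward; lengths in m; the calibration is good to about 2 mm. A picture is of the moment at which its call begins.
- robot.close_job(): hands the job in; it is judged then, once.
The state is a dict: "time": time; "joint_positions": joint angles; "qvel": joint speeds; "joint_torque": joint torques, N m; "tool_pos": TCP position; "ee_rot": TCP orientation; "wrist_force": force on the tool from outside, world axes, zero at the start; "wrist_torque": the same for the moment, N m; "width": finger opening in m; "finger_force": force on a finger pad.
Only numpy, scipy, OpenCV 4.12 (cv2) and the standard library are available. Lean on these libraries where they do the work, as an engineer would, in place of code of your own. Each camera call takes 0.05 s, during which the arm holds its last target. There are 200 camera calls.

### The job

Take the small steel sieve by its black handle bar and hang it in the stand over the pie: let its two lugs down through the entry slots onto the ledge, then, without letting go of it, twist it counter-clockwise (seen from above) under the lip until the lugs drop fully into the locking notches, and only then release it. Feel for the notches and be gentle, never forcing the sieve against the stand; do not shift the pie, timer, thermometer or pen.

Things in the scene. Friction and masses are not known exactly. Their poses are not given: they have to be found in the camera images.
- sieve: Loose round steel sieve cup, 0.25 to 0.4 kg, 76.4 mm outer diameter, 40 mm high, its foot tapering to 68 mm over the lowest 5 mm; starts upright on the counter. Origin: centre of its underside, z up, x along the lugs and the handle bar. A half turn makes no difference. All parts here are rigid.
- sieve_handle (a point): Centre of the sieve's black handle bar, 80 mm above its underside; axes as the sieve. The bar is 66 mm long along x, 14 mm wide and 14 mm high, and spans the cup on two wires.
- sieve_lugs (a point): Point on the sieve's axis, 30 mm above its underside, midway between its two brass lugs: round pins of 10 mm diameter that stick out along +x and -x, to 50 mm from the axis. Axes as the sieve.
- stand: Fixed three-legged stand in the left baking tray (tray walls 75 mm high). Origin: on the collar's axis at the level of the feet, z up. Legs at 108 mm radius, at 0, 120 and 240 degrees from its +x; on top a round collar of 118 mm outer diameter with an 80.4 mm bore, open from above. Stops beside the entry slots block clockwise turning of the sieve.
- stand_top (a point): Centre of the collar's top, 120 mm above the stand's origin; axes as the stand. The aluminium lip, 6 mm thick, covers the ledge all round but for the two entry slots. Below it is a 14 mm high gap for the lugs, above the ledge.
- stand_slot (a point): Middle of one entry slot at the lip's top, on the stand's +x side, 48 mm from the axis; the other slot is opposite, at -x. Each is 14 mm wide at the bore, widens outwards, and is flanked by red dots.
- stand_seat (a point): On the collar's axis level with the ledge's top, 100 mm above the stand's origin (lug axes lie 5 mm higher on it). Hidden under the lip the ledge has two opposite notches on a ring clamped at an unknown angle: home is 30 to 73 degrees counter-clockwise of the slots. Found by feel: a steep 6 mm drop, 4.5 mm play, then a 20 degree ramp back up, so turning on climbs out past it.
- pie: Round foil dish with a lid, 195 mm wide, 50 mm high, loose between the stand's legs below the collar. Origin: centre of its underside.
- timer: Cream and black kitchen timer, 66 mm wide, 39 mm high, loose on the counter. Origin: centre of its underside.
- thermometer: White probe thermometer with a steel needle, 216 mm long along its x, 20 mm high, loose on the counter. Origin: centre of its underside.
- pen: White marker pen with black cap, 135 mm long along its y, 16 mm thick, loose on the counter. Origin: centre of its underside.
Not all that is in view belongs to the job. Several things have the shape of the sieve; the one meant has the colours described above.

How it is judged:
On the way:
1. the sieve hangs in the collar with its lugs let through the entry slots onto the ledge (z of sieve_lugs in the frame of stand between 0.103 and 0.109 m and horizontal distance between sieve_lugs and stand_seat below 0.005 m and angle between the x axis of sieve and the x axis of stand, either way round below 0.3 rad), for 0.1 s.
At the end, for the whole second after the job is handed in: The sieve hangs upright (within 0.06 rad) and at rest in the collar, twisted past the slots, both lugs down in the locking notches: sieve_lugs 96 to 100.3 mm above the stand's origin and within 4 mm of the collar's axis, the sieve released (z of sieve_lugs in the frame of stand between 0.096 and 0.1003 m and horizontal distance between sieve_lugs and stand_seat below 0.004 m and angle between sieve's own z axis and vertical below 0.06 rad and linear speed of sieve below 0.01 m/s and angle between the x axis of sieve and the x axis of stand, either way round above 0.35 rad); the robot touches nothing.
It fails at once if the sieve is forced against the stand (more than 30 N) (contact force between sieve and stand above 30 N).
It fails at once if the sieve is let go of inside the collar before it has dropped into the notches (z of sieve_lugs in the frame of stand between 0.102 and 0.115 m and horizontal distance between sieve_lugs and stand_seat below 0.01 m and contact force between the fingers and sieve below 0.3 N).
It fails at once if the pie, timer, thermometer or pen is shifted by more than 15 mm (distance of any of pie, timer, thermometer, pen from where it was at the start of the episode above 0.015 m).
It also fails if it takes over 72 s, if anything falls off the work surface, if the arm or the gripper's body presses on something with over 40 N, if the wrist force passes 120 N, or if a joint passes its speed limit or range.

## Working session

There is one attempt and no reset: what is moved stays moved. The work goes in short steps, Python scripts to look and compute and a tool call to move; the robot and the scene stay as the last step left them, time stands still between calls to the robot, and variables do not carry over. Pictures are saved under pics/ and viewed, at most 10 in all, crops included, and the job is handed in when it is done.

Besides the shell and the picture viewer there is one more tool, called after "Request:" as name(argument=value, ...) on one line, values as JSON. carry_out: Moves the arm, as the interface text tells. Its arguments: {"type":"object","properties":{"steps":{"type":"array","items":{"type":"array"}}},"required":["steps"]}

```bash
mkdir -p pics; cat > h.py <<'E'
import numpy as np, cv2
from bench import robot
def snap(n):
    s=robot.snapshot(n); return s
def rays(s,px):
    px=np.array(px,float).reshape(-1,1,2)
    u=cv2.undistortPoints(px,np.array(s['mtx']),np.array(s['D'])).reshape(-1,2)
    d=np.c_[u,np.ones(len(u))]@np.array(s['R']); o=-np.array(s['R']).T@np.array(s['t']); return o,d
def plane(s,px,z):
    o,d=rays(s,px); return o+d*((z-o[2])/d[:,2])[:,None]
def depth(s,px):
    px=np.array(px).reshape(-1,2); o,d=rays(s,px); return o+d*s['z_map'][px[:,1].astype(int),px[:,0].astype(int)][:,None]
def save(n,im): cv2.imwrite('pics/'+n+'.png',im[:,:,::-1])
E
python3 - <<'E'
from h import *
a=snap('scene');b=snap('top')
for n,s in(('scene',a),('top',b)):
    save(n,s['image']); np.savez('/tmp/'+n,**s); print(n,rays(s,[[280,210]]))
print(robot.get_obs())
E
```

```text
scene (array([ 0.19175036, -0.65506753,  0.63919011]), array([[ 0.34967095,  0.74655769, -0.566254  ]]))
top (array([0.36327801, 0.05147213, 1.22344474]), array([[ 0.17288827,  0.01391671, -0.98490631]]))
{'time': 0.1, 'joint_positions': array([ 1.02087583e+00,  8.78517325e-02,  1.37206882e+00, -1.12670290e-05,
        1.68357729e+00, -1.03113312e-01]), 'qvel': array([-2.23701579e-03, -8.57486329e-04, -2.68553615e-03,  5.63004780e-04,
        1.49410653e-04, -4.33711094e-06]), 'joint_torque': array([ 1.33987636e-03, -3.41251552e+01, -3.03303337e+01,  7.18984008e-02,
        3.03869275e-02, -1.20704303e-04]), 'tool_pos': array([0.23741191, 0.49559085, 0.20445465]), 'ee_rot': array([-3.13969642e+00, -1.84964633e-04,  2.69478403e+00]), 'wrist_force': array([-0.01507586,  0.38918796, -1.2839512 ]), 'wrist_torque': array([-0.02052699,  0.02430111, -0.03172701]), 'finger_force': 0.0, 'width': 0.09404783727932378}
```

View pics/scene.png

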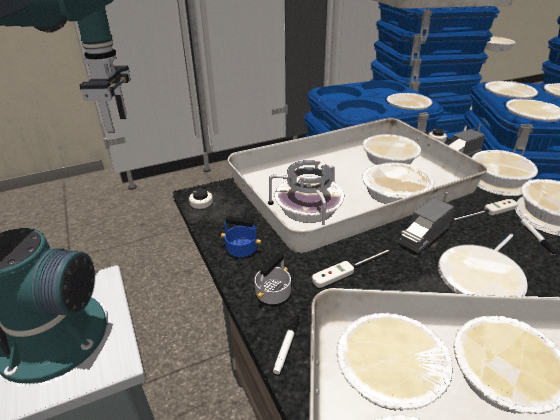

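View pics/top.png

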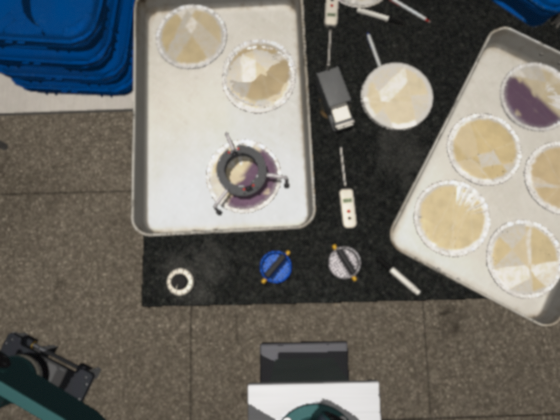

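The scene view shows two sieve-shaped things: a blue one at (241,240), or (276,266) in the top view, and a bare steel one at (272,286), or (345,262). The steel one has the black bar and brass lugs described, so I take that as the target. The stand collar is at (242,170) in the top view. Next is one enlarged crop to confirm.

```bash
python3 - <<'E'
from h import *
a=np.load('/tmp/scene.npz');b=np.load('/tmp/top.npz')
A=a['image'];B=b['image']
c=lambda I,x,y:cv2.resize(I[y-35:y+35,x-45:x+45],(400,300),interpolation=cv2.INTER_CUBIC)
save('m',np.vstack([np.hstack([c(B,345,262),c(B,244,175)]),np.hstack([c(A,272,283),c(A,312,188)])]))
# steel sieve: brass lugs and black bar (top)
hsv=cv2.cvtColor(B,cv2.COLOR_RGB2HSV)
m=cv2.inRange(hsv,(10,120,80),(30,255,255)); 
n,l,st,ce=cv2.connectedComponentsWithStats(m[240:290,320:370]); print('brass',st[1:,4],ce[1:]+[320,240])
print('red');m=cv2.inRange(hsv,(0,120,80),(8,255,255))|cv2.inRange(hsv,(170,120,80),(180,255,255))
n,l,st,ce=cv2.connectedComponentsWithStats(m[120:220,200:300]);print(st[1:,4],ce[1:]+[200,120])
E
```

```text
brass [24 26] [[333.875      246.33333333]
 [353.92307692 278.38461538]]
red
[2 3] [[252.5        185.        ]
 [243.66666667 188.66666667]]
```

View pics/m.png

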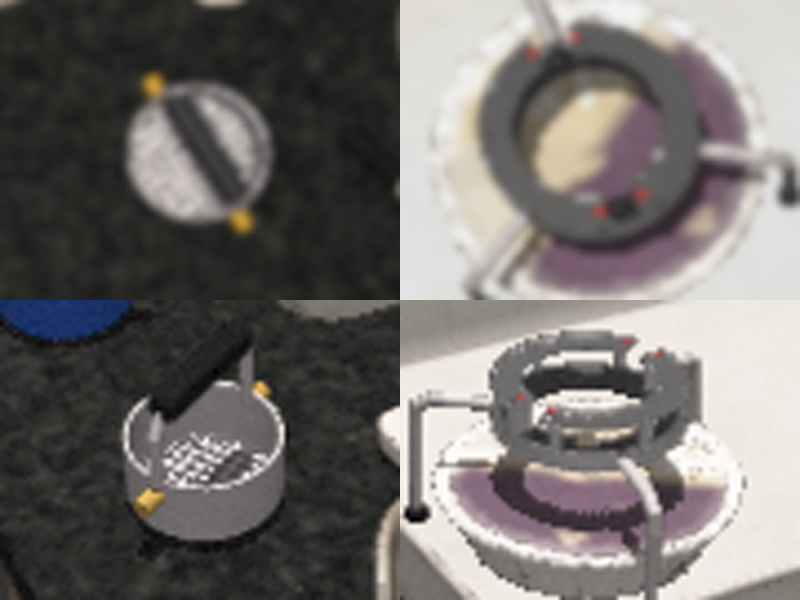

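The crop confirms the target: steel cup, black bar, brass lugs at (334,246) and (354,278). The collar shows four red dots that flank its two slots.

```bash
python3 - <<'E'
from h import *
a=np.load('/tmp/scene.npz');b=np.load('/tmp/top.npz')
A=a['image'];B=b['image']
L=plane(b,[[333.875,246.33],[353.92,278.38]],.03);print('lugs',L,L.mean(0),np.linalg.norm(L[0]-L[1]),np.degrees(np.arctan2(*(L[0]-L[1])[1::-1])))
# black bar
def comp(m,x0,y0,x1,y1):
    n,l,st,ce=cv2.connectedComponentsWithStats(m[y0:y1,x0:x1]);return [(s[4],c+[x0,y0]) for s,c in zip(st[1:],ce[1:])]
def red(I): 
    f=I.astype(int);return ((f[...,0]-np.maximum(f[...,1],f[...,2]))>35).astype(np.uint8)
for n,s,w in(('top',b,(215,140,275,205)),('scene',a,(280,155,345,215))):
    r=comp(red(s['image']),*w)
    for k,c in r: print(n,k,c)
# depth: collar points and tray
def dens(s,x0,y0,x1,y1):
    u,v=np.meshgrid(np.arange(x0,x1),np.arange(y0,y1));p=np.c_[u.ravel(),v.ravel()];P=depth(s,p);return P[s['z_map'][p[:,1],p[:,0]]>0],p
P,_=dens(b,205,140,290,215)
hz=np.histogram(P[:,2],bins=np.arange(-.02,.18,.005));print([(round(e,3),c) for c,e in zip(*hz) if c>20])
P,_=dens(b,150,120,190,220);print('tray',np.median(P[:,2]))
P,_=dens(b,322,240,368,285);q=P[P[:,2]>.07];print('bar',len(q),q.mean(0),q[:,2].max(),cv2.fitLine(q[:,:2].astype(np.float32),2,0,.01,.01).ravel())
P,_=dens(b,210,140,275,205);q=P[(P[:,2]>.115)];print('collar',len(q),(q.min(0)+q.max(0))/2,q.max(0)-q.min(0), np.median(q[:,2]),cv2.minEnclosingCircle(q[:,:2].astype(np.float32)))
E
```

```text
lugs [[ 0.47814368 -0.06323433  0.03      ]
 [ 0.39835894 -0.10911538  0.03      ]] [ 0.43825131 -0.08617486  0.03      ] 0.0920362651880184 29.90150630121413
top 6 [237.83333333 148.16666667]
top 6 [228.5 152. ]
top 8 [252.875 184.875]
top 9 [243.66666667 188.88888889]
scene 2 [317.5 162. ]
scene 2 [324.5 165. ]
scene 2 [293.5 175. ]
scene 4 [300.5 178.5]
[(np.float64(-0.005), np.int64(437)), (np.float64(0.0), np.int64(1224)), (np.float64(0.005), np.int64(160)), (np.float64(0.04), np.int64(348)), (np.float64(0.045), np.int64(1833)), (np.float64(0.05), np.int64(794)), (np.float64(0.055), np.int64(36)), (np.float64(0.085), np.int64(201)), (np.float64(0.09), np.int64(113)), (np.float64(0.095), np.int64(151)), (np.float64(0.1), np.int64(35)), (np.float64(0.11), np.int64(264)), (np.float64(0.115), np.int64(614)), (np.float64(0.12), np.int64(44))]
tray 0.0014693552985520775
bar 181 [ 0.43720565 -0.08618565  0.08574721] 0.09281121029727468 [ 0.86265695  0.5057895   0.43720564 -0.08618565]
collar 659 [0.65880102 0.1586563  0.12003852] [0.1177845  0.11668516 0.01006011] 0.11712885243228022 ((0.6585354208946228, 0.15773309767246246), 0.0597328245639801)
```

```bash
cat >> h.py <<'E'
def comp(m,x0,y0,x1,y1):
    n,l,st,ce=cv2.connectedComponentsWithStats(m[y0:y1,x0:x1].astype(np.uint8));return [(s[4],c+[x0,y0]) for s,c in zip(st[1:],ce[1:])]
def go(x,y,z,yaw):
    "shift in tool axes and turn units to reach TCP x,y,z,yaw(deg)"
    from scipy.spatial.transform import Rotation as Ro
    o=robot.get_obs();R=Ro.from_euler('xyz',o['ee_rot']).as_matrix()
    t=R.T@(np.array([x,y,z])-o['tool_pos']);dy=yaw-np.degrees(o['ee_rot'][2]);print('shift',t.round(4),'turn',round(-dy/10,3))
E
python3 - <<'E'
from h import *
b=np.load('/tmp/top.npz');a=np.load('/tmp/scene.npz')
for s,px in((b,[[237.83,148.17],[228.5,152],[252.875,184.875],[243.67,188.89]]),(a,[[317.5,162],[324.5,165],[293.5,175],[300.5,178.5]])):
    P=plane(s,px,.121)[:,:2];print(P.round(4).tolist(),P.mean(0));u=(P[0]+P[1]-P[2]-P[3])/2;print(np.degrees(np.arctan2(u[1],u[0])),np.linalg.norm(u),np.linalg.norm(P[0]-P[1]))
go(.437,-.086,.18,30);go(.437,-.086,.064,30)
E
```

```text
[[0.7089, 0.1644], [0.7, 0.1868], [0.6182, 0.1295], [0.6091, 0.1512]] [0.65904745 0.15796424]
21.23614566909501 0.09737558834215303 0.02401217876222327
[[0.7015, 0.1892], [0.7097, 0.1659], [0.6111, 0.1553], [0.6187, 0.1315]] [0.66026874 0.16047841]
20.655524510558813 0.09688794088532064 0.024623065541266167
shift [-0.4313 -0.4382  0.0252] turn 12.44
shift [-0.4313 -0.438   0.1412] turn 12.44
```

Request:
carry_out(steps=[[[-0.05,-0.05,0],1.0,-1],[[-0.1,-0.1,0],2.0,-1],[[-0.14,-0.145,0],3.0,-1],[[-0.18,-0.185,0.005],4.0,-1],[[-0.22,-0.225,0.01],5.0,-1],[[-0.26,-0.265,0.01],6.0,-1],[[-0.3,-0.305,0.015],7.0,-1],[[-0.34,-0.345,0.02],8.0,-1],[[-0.38,-0.385,0.02],9.0,-1],[[-0.41,-0.415,0.025],10.0,-1]])

```text
time: 1.35
tool_pos: [0.4284, -0.0576, 0.1803]
ee_rot: [3.141, -0.0, 0.942]
wrist_force: [-0.6, 0.8, 0.4]
width: 0.0942
finger_force: 0.0
```

```bash
python3 -c "
from h import *
go(.437,-.086,.12,30);o=robot.get_obs();print(o['tool_pos'],o['ee_rot'],o['wrist_force'],o['joint_positions'])"
```

```text
shift [-0.0179  0.0237  0.0603] turn 2.397
[ 0.42837179 -0.05762115  0.18029731] [ 3.14134896e+00 -1.61000073e-04  9.41889137e-01] [-0.63158232  0.81123136  0.40049027] [-2.65087624e-01 -1.73277503e-01  1.67100486e+00  6.39123181e-05
  1.64358026e+00  3.63824243e-01]
```

Request:
carry_out(steps=[[[-0.018,0.024,0.0],1.0,-1],[[-0.018,0.024,0.02],2.0,-1],[[-0.018,0.024,0.04],2.4,-1],[[-0.018,0.024,0.04],2.4,-1],[[-0.018,0.024,0.04],2.4,-1]])

```text
time: 1.98
tool_pos: [0.4373, -0.084, 0.141]
ee_rot: [3.141, -0.0, 0.532]
wrist_force: [0.8, -1.0, -0.0]
width: 0.0943
finger_force: 0.0
```

```bash
python3 - <<'E'
from h import *
go(.437,-.086,.064,30)
a=snap('scene');b=snap('top')
c=lambda I,x,y:cv2.resize(I[y-60:y+45,x-70:x+70],(400,300),interpolation=cv2.INTER_CUBIC)
save('g',np.hstack([c(b['image'],345,262),c(a['image'],272,283)]))
E
```

```text
shift [-0.0013  0.0015  0.077 ] turn 0.047
```

View pics/g.png

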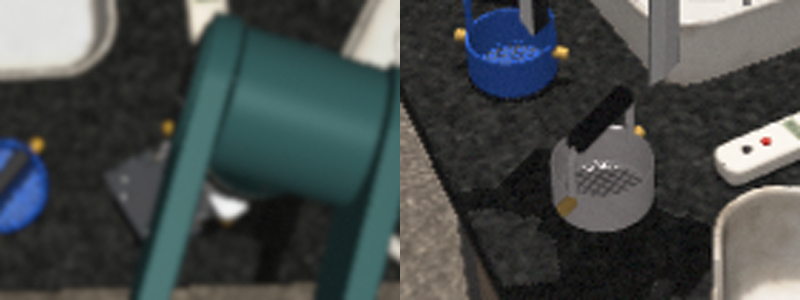

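The fingers straddle the bar: in the crop one is at (525,15), the other at (665,40), with the sieve bar at (600,118). Going down to grip.

Request:
carry_out(steps=[[[-0.001,0.001,0.04],0.05,-1],[[-0.001,0.001,0.078],0.05,-1],[[-0.001,0.001,0.078],0.05,-1],[[-0.001,0.001,0.078],0.05,1],[[-0.001,0.001,0.078],0.05,1],[[-0.001,0.001,0.078],0.05,1],[[-0.001,0.001,0.078],0.05,1],[[-0.001,0.001,0.078],0.05,1],[[-0.001,0.001,0.078],0.05,1],[[-0.001,0.001,0.078],0.05,1]])

```text
time: 3.32
tool_pos: [0.4367, -0.0853, 0.0624]
ee_rot: [-3.141, 0.0, 0.522]
wrist_force: [0.7, -0.4, 1.0]
width: 0.0277
finger_force: 0.0
```

Request:
carry_out(steps=[[[0,0,0],0,1],[[0,0,0],0,1],[[0,0,0],0,1]])

```text
time: 3.7
tool_pos: [0.4367, -0.0852, 0.0624]
ee_rot: [-3.141, -0.0, 0.522]
wrist_force: [0.0, 0.5, 1.1]
width: 0.0138
finger_force: 30.0
```

Request:
carry_out(steps=[[[0,0,-0.03],0,1],[[0,0,-0.07],0,1],[[0,0,-0.11],0,1],[[0,0,-0.15],0,1],[[0,0,-0.16],0,1],[[0,0,-0.16],0,1]])

```text
time: 4.45
tool_pos: [0.4366, -0.0854, 0.2216]
ee_rot: [-3.141, 0.001, 0.522]
wrist_force: [0.6, -0.4, -3.2]
width: 0.0139
finger_force: 30.0
```

```bash
python3 -c "
from h import *
go(.6592,.1585,.222,21);o=robot.get_obs();print(o)"
```

```text
shift [ 0.3145 -0.1004 -0.0005] turn 0.89
{'time': 4.45, 'joint_positions': array([-3.20636520e-01, -1.51445439e-01,  1.57086782e+00,  7.11950835e-06,
        1.72295974e+00,  7.28345232e-01]), 'qvel': array([ 0.00033753,  0.01563517,  0.04366021,  0.00127239, -0.00357892,
       -0.00059976]), 'joint_torque': array([ 1.87436643e-02, -2.61482459e+01, -3.29566240e+01,  7.08145509e-02,
       -1.74903567e-02,  1.30533626e-04]), 'tool_pos': array([ 0.43660467, -0.08535252,  0.22164549]), 'ee_rot': array([-3.14099880e+00,  5.20250494e-04,  5.21815805e-01]), 'wrist_force': array([ 0.56231173, -0.43504221, -3.156765  ]), 'wrist_torque': array([-0.02833048,  0.13381871,  0.00416865]), 'finger_force': 29.998511373996735, 'width': 0.013919429109903368}
```

Request:
carry_out(steps=[[[0.03,-0.01,0],0.1,1],[[0.07,-0.022,0],0.2,1],[[0.11,-0.035,0],0.3,1],[[0.15,-0.048,0],0.4,1],[[0.19,-0.061,0],0.5,1],[[0.23,-0.073,0],0.6,1],[[0.27,-0.086,0],0.75,1],[[0.3,-0.096,0],0.85,1],[[0.3145,-0.1005,0],0.9,1],[[0.3145,-0.1005,0],0.9,1]])

```text
time: 5.7
tool_pos: [0.6585, 0.1592, 0.218]
ee_rot: [-3.14, 0.007, 0.366]
wrist_force: [0.4, -0.4, -2.3]
width: 0.0139
finger_force: 30.0
```

Request:
carry_out(steps=[[[0,0,0],0,1],[[0,0,0],0,1],[[0,0,0],0,1]])

```text
time: 6.08
tool_pos: [0.6591, 0.1579, 0.2229]
ee_rot: [3.141, -0.0, 0.364]
wrist_force: [-0.4, -0.9, -2.3]
width: 0.014
finger_force: 30.0
```

```bash
python3 - <<'E'
from h import *
a=snap('scene');b=snap('top')
for n,s in(('scene',a),('top',b)): np.savez('/tmp/'+n+'2',**s)
c=lambda I,x,y:cv2.resize(I[y-60:y+45,x-70:x+70],(800,600)[:2],interpolation=cv2.INTER_CUBIC)
A=c(a['image'],315,175);B=c(b['image'],244,175)
save('h',np.hstack([cv2.resize(A,(400,300)),cv2.resize(B,(400,300))]))
hsv=cv2.cvtColor(a['image'],cv2.COLOR_RGB2HSV)
print(comp(cv2.inRange(hsv,(10,120,60),(30,255,255)),270,110,360,200))
E
```

```text
[(np.int32(14), array([298.92857143, 152.14285714]))]
```

View pics/h.png

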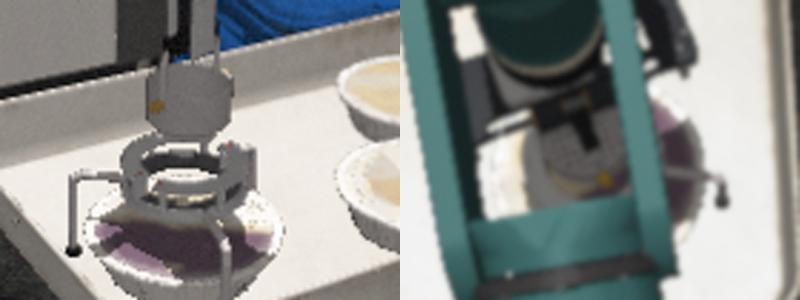

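The scene crop has the sieve above the collar with its near lug at (157,105). The top crop shows the same lug at (605,180), between the arm links. I'll measure how the sieve sits in the hand.

```bash
python3 - <<'E'
from h import *
a=np.load('/tmp/scene2.npz');b=np.load('/tmp/top2.npz')
hsv=cv2.cvtColor(b['image'],cv2.COLOR_RGB2HSV)
r=[k for k in comp(cv2.inRange(hsv,(10,120,80),(30,255,255)),235,165,255,195) if k[0]>4];print(r)
o=robot.get_obs();p=o['tool_pos'];y=o['ee_rot'][2];d=np.array([np.cos(y),np.sin(y)]);print(p,np.degrees(y))
for s,px in((a,[[298.93,152.14]]),(b,[r[0][1]])):
    P=plane(s,px,.1905)[0,:2];v=P-p[:2];print(P,'along',v@d,'across',d[0]*v[1]-d[1]*v[0])
def wall(s,x0,x1,y0,y1):pass
E
```

```text
[(np.int32(16), array([245.375, 177.75 ]))]
[0.65921914 0.15811601 0.22297233] 20.87304619840651
[0.6183698  0.14109229] along -0.04423400985926295 across -0.0013519351220477888
[0.61868834 0.1409533 ] along -0.04398589805463913 across -0.0015953000937799257
```

```bash
python3 -c "
from h import *
go(.6582,.1596,.185,21)"
```

```text
shift [-0.0005 -0.0018  0.038 ] turn -0.013
```

Request:
carry_out(steps=[[[-0.0005,-0.0018,0.01],0,1],[[-0.0005,-0.0018,0.02],0,1],[[-0.0005,-0.0018,0.03],0,1],[[-0.0005,-0.0018,0.036],0,1],[[-0.0005,-0.0018,0.038],0,1],[[-0.0005,-0.0018,0.038],0,1],[[-0.0005,-0.0018,0.038],0,1]])

```text
time: 7.05
tool_pos: [0.6585, 0.1601, 0.1851]
ee_rot: [3.141, -0.001, 0.365]
wrist_force: [0.4, 0.3, -2.6]
width: 0.0137
finger_force: 30.0
```

Request:
carry_out(steps=[[[0,0,0.001],0,1],[[0,0,0.003],0,1],[[0,0,0.004],0,1],[[0,0,0.005],0,1],[[0,0,0.006],0,1],[[0,0,0.007],0,1],[[0,0,0.007],0,1]])

```text
time: 7.92
tool_pos: [0.6581, 0.16, 0.1773]
ee_rot: [-3.141, 0.0, 0.365]
wrist_force: [0.7, -0.2, -2.5]
width: 0.0139
finger_force: 30.0
```

Request:
carry_out(steps=[[[0,0,0.001],0,1],[[0,0,0.002],0,1],[[0,0,0.003],0,1],[[0,0,0.004],0,1],[[0,0,0.005],0,1],[[0,0,0.005],0,1]])

```text
time: 8.68
tool_pos: [0.6581, 0.16, 0.1724]
ee_rot: [-3.142, 0.0, 0.365]
wrist_force: [0.0, 0.3, -3.6]
width: 0.0136
finger_force: 30.0
```

```bash
python3 -c "
from h import *
o=robot.get_obs();print(o['wrist_force'],o['wrist_torque'],o['tool_pos'],o['ee_rot'])
a=snap('scene');np.savez('/tmp/s3',**a);b=snap('top')
I=a['image'];f=lambda I,x,y:cv2.resize(I[y-35:y+35,x-45:x+45],(400,300),interpolation=cv2.INTER_CUBIC)
save('i',np.hstack([f(I,312,180),f(b['image'],244,180)]))"
```

```text
[ 0.00787379  0.27413436 -3.60509101] [-0.01567678  0.16186976  0.01514763] [0.65813998 0.16004062 0.17236782] [-3.14150583e+00  1.61473830e-04  3.64791628e-01]
```

View pics/i.png

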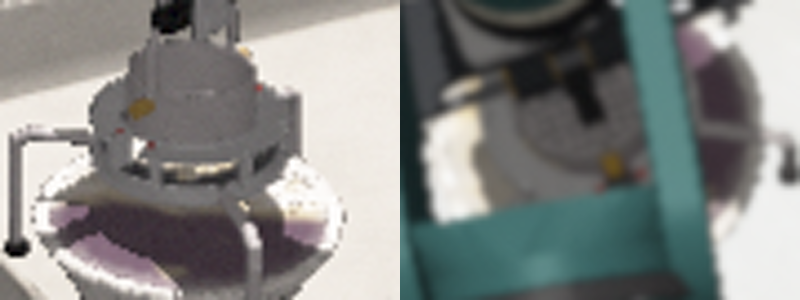

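The foot is inside the bore with no load. In the scene crop the lug is at (143,105), above the dots at (120,130) and (151,143). I'll go on down gently.

Request:
carry_out(steps=[[[0,0,0.002],0,1],[[0,0,0.004],0,1],[[0,0,0.006],0,1],[[0,0,0.008],0,1],[[0,0,0.01],0,1],[[0,0,0.012],0,1],[[0,0,0.012],0,1]])

```text
time: 9.65
tool_pos: [0.6581, 0.16, 0.1602]
ee_rot: [-3.141, 0.0, 0.365]
wrist_force: [0.1, 0.6, -2.2]
width: 0.014
finger_force: 30.0
```

Request:
carry_out(steps=[[[0,0,0.001],0,1],[[0,0,0.002],0,1],[[0,0,0.003],0,1],[[0,0,0.004],0,1],[[0,0,0.004],0,1]])

```text
time: 10.28
tool_pos: [0.6581, 0.16, 0.1563]
ee_rot: [-3.141, 0.0, 0.365]
wrist_force: [-0.7, -0.5, -2.0]
width: 0.0136
finger_force: 30.0
```

```bash
python3 - <<'E'
from h import *
o=robot.get_obs();print(o['wrist_force'],o['wrist_torque'],o['tool_pos'],o['ee_rot'])
b=snap('top');a=snap('scene')
z=o['tool_pos'][2]-.0324
for s,w in((b,(235,165,260,195)),(a,(285,160,310,190))):
    hsv=cv2.cvtColor(s['image'],cv2.COLOR_RGB2HSV)
    for k,c in comp(cv2.inRange(hsv,(12,120,70),(30,255,255)),*w):
        if k>3: print('lug',k,c,plane(s,[c],z))
    f=s['image'].astype(int);m=(f[...,0]-np.maximum(f[...,1],f[...,2])>35)&(hsv[...,0]<10)
    for k,c in comp(m,*w): print('red',k,c,plane(s,[c],.121))
E
```

```text
[-0.74751058 -0.52930521 -1.9874298 ] [-0.02347796  0.13237232 -0.0564954 ] [0.65812805 0.16001254 0.15632263] [-3.14148354e+00  2.47382820e-04  3.64790332e-01]
lug 16 [247.3125 184.9375] [[0.61772304 0.14230956 0.12392263]]
red 1 [244. 189.] [[0.60882748 0.15041132 0.121     ]]
lug 15 [298.13333333 175.4       ] [[0.61833872 0.14359846 0.12392263]]
red 2 [293.5 175. ] [[0.61112877 0.15531237 0.121     ]]
red 1 [301. 178.] [[0.6210606  0.13312009 0.121     ]]
```

Request:
carry_out(steps=[[[0,0,0.001],0,1],[[0,0,0.002],0,1],[[0,0,0.003],0,1],[[0,0,0.003],0,1]])

```text
time: 10.88
tool_pos: [0.6581, 0.16, 0.1533]
ee_rot: [-3.142, 0.0, 0.365]
wrist_force: [0.3, -0.2, -2.5]
width: 0.014
finger_force: 30.0
```

Request:
carry_out(steps=[[[0,0,0.001],0,1],[[0,0,0.002],0,1],[[0,0,0.003],0,1],[[0,0,0.003],0,1]])

```text
time: 11.38
tool_pos: [0.6581, 0.16, 0.1503]
ee_rot: [-3.141, 0.0, 0.365]
wrist_force: [-0.4, 0.2, -2.8]
width: 0.0137
finger_force: 30.0
```

Request:
carry_out(steps=[[[0,0,0.001],0,1],[[0,0,0.002],0,1],[[0,0,0.003],0,1],[[0,0,0.004],0,1],[[0,0,0.004],0,1]])

```text
time: 12.0
tool_pos: [0.6581, 0.16, 0.1463]
ee_rot: [-3.141, 0.0, 0.365]
wrist_force: [-0.6, 0.7, -2.6]
width: 0.0135
finger_force: 30.0
```

Request:
carry_out(steps=[[[0,0,0.001],0,1],[[0,0,0.002],0,1],[[0,0,0.003],0,1],[[0,0,0.004],0,1],[[0,0,0.005],0,1],[[0,0,0.005],0,1]])

```text
time: 12.75
tool_pos: [0.6581, 0.16, 0.1413]
ee_rot: [-3.141, 0.0, 0.365]
wrist_force: [-0.7, 0.5, -2.4]
width: 0.0136
finger_force: 30.0
```

Request:
carry_out(steps=[[[0,0,0.001],0,1],[[0,0,0.002],0,1],[[0,0,0.002],0,1]])

```text
time: 13.12
tool_pos: [0.6582, 0.16, 0.1395]
ee_rot: [-3.142, -0.0, 0.365]
wrist_force: [0.1, -0.5, -2.4]
width: 0.0136
finger_force: 30.0
```

Request:
carry_out(steps=[[[0,0,0.0005],0,1],[[0,0,0.001],0,1],[[0,0,0.001],0,1]])

```text
time: 13.5
tool_pos: [0.6583, 0.16, 0.1393]
ee_rot: [3.141, -0.001, 0.365]
wrist_force: [-1.8, -0.4, 0.9]
width: 0.0139
finger_force: 30.0
```

Contact with the ledge came at TCP z ≈ 0.1394, with about 3 N of load (arm about 2.6 N/mm). Now I twist counter-clockwise, which is a negative roll, keeping that light preload.

Request:
carry_out(steps=[[[0,0,0],-0.2,1],[[0,0,0],-0.4,1],[[0,0,0],-0.6,1],[[0,0,0],-0.8,1],[[0,0,0],-1.0,1],[[0,0,0],-1.0,1]])

```text
time: 14.25
tool_pos: [0.6587, 0.1593, 0.1392]
ee_rot: [3.14, -0.001, 0.539]
wrist_force: [0.0, -4.3, 5.3]
width: 0.0135
finger_force: 30.1
```

Request:
carry_out(steps=[[[0,0,0],-0.2,1],[[0,0,0],-0.4,1],[[0,0,0],-0.6,1],[[0,0,0],-0.8,1],[[0,0,0],-1.0,1],[[0,0,0],-1.0,1]])

```text
time: 15.0
tool_pos: [0.6586, 0.1587, 0.1392]
ee_rot: [3.139, 0.0, 0.714]
wrist_force: [-0.5, -5.8, 5.6]
width: 0.0138
finger_force: 30.1
```

Request:
carry_out(steps=[[[-0.0005,0.0006,0],0,1],[[-0.001,0.0012,0],-0.2,1],[[-0.001,0.0012,0],-0.4,1],[[-0.001,0.0012,0],-0.5,1],[[-0.001,0.0012,0],-0.5,1]])

```text
time: 15.62
tool_pos: [0.6586, 0.1588, 0.1392]
ee_rot: [3.141, -0.002, 0.802]
wrist_force: [-0.3, -3.1, 4.6]
width: 0.0139
finger_force: 30.1
```

Request:
carry_out(steps=[[[0,0,0],-0.2,1],[[0,0,0],-0.4,1],[[0,0,0],-0.5,1],[[0,0,0],-0.5,1]])

```text
time: 16.12
tool_pos: [0.6589, 0.1586, 0.139]
ee_rot: [3.14, -0.002, 0.889]
wrist_force: [0.9, -2.3, 5.5]
width: 0.0137
finger_force: 30.0
```

Request:
carry_out(steps=[[[0,0,0],-0.2,1],[[0,0,0],-0.4,1],[[0,0,0],-0.5,1],[[0,0,0],-0.5,1]])

```text
time: 16.62
tool_pos: [0.6574, 0.1591, 0.137]
ee_rot: [-3.139, 0.001, 0.977]
wrist_force: [1.0, 0.7, -1.8]
width: 0.0137
finger_force: 30.0
```

The lugs dropped at yaw 0.977, about 35° from the slots. Lowering into the notch.

Request:
carry_out(steps=[[[0,0,0.001],0,1],[[0,0,0.002],0,1],[[0,0,0.002],0,1],[[0,0,0.002],0,1]])

```text
time: 17.12
tool_pos: [0.6579, 0.1586, 0.1364]
ee_rot: [-3.141, 0.0, 0.976]
wrist_force: [0.1, 1.1, -0.0]
width: 0.0141
finger_force: 30.0
```

Request:
carry_out(steps=[[[0,0,0.001],0,1],[[0,0,0.002],0,1],[[0,0,0.002],0,1],[[0,0,0.002],0,1]])

```text
time: 17.62
tool_pos: [0.6582, 0.1585, 0.1355]
ee_rot: [3.141, -0.0, 0.976]
wrist_force: [-3.4, 0.3, 5.5]
width: 0.0137
finger_force: 30.1
```

Request:
carry_out(steps=[[[0,0,0],-0.1,1],[[0,0,0],-0.2,1],[[0,0,0],-0.2,1]])

```text
time: 18.0
tool_pos: [0.6581, 0.1586, 0.1333]
ee_rot: [-3.141, 0.0, 1.011]
wrist_force: [-0.6, 0.6, -0.6]
width: 0.0137
finger_force: 30.0
```

```bash
python3 -c "
from h import *
o=robot.get_obs();print(o['wrist_force'],o['wrist_torque'],o['tool_pos'],o['ee_rot'])"
```

```text
[-0.605891    0.56170373 -0.58611227] [0.2078472  0.19151964 0.07576259] [0.65811627 0.15863882 0.1333471 ] [-3.14064099e+00  3.11335039e-04  1.01057649e+00]
```

Request:
carry_out(steps=[[[0,0,0],-0.1,1],[[0,0,0.001],-0.2,1],[[0,0,0.001],-0.2,1],[[0,0,0.001],-0.2,1]])

```text
time: 18.5
tool_pos: [0.6584, 0.1582, 0.1334]
ee_rot: [3.141, 0.0, 1.045]
wrist_force: [0.3, 0.7, -0.8]
width: 0.0134
finger_force: 30.0
```

The lugs are at the bottom: 6 mm below the ledge, lightly loaded. Releasing.

Request:
carry_out(steps=[[[0,0,0],0,0.6],[[0,0,0],0,0.4],[[0,0,0],0,0.2],[[0,0,0],0,0.2],[[0,0,0],0,0.2],[[0,0,0],0,0.2]])

```text
time: 19.25
tool_pos: [0.6582, 0.1585, 0.1335]
ee_rot: [3.142, -0.0, 1.045]
wrist_force: [0.5, -0.2, 0.3]
width: 0.0379
finger_force: 0.0
```

Request:
carry_out(steps=[[[0,0,-0.005],0,0.2],[[0,0,-0.015],0,0.2],[[0,0,-0.035],0,0.2],[[0,0,-0.06],0,0.2],[[0,0,-0.09],0,0.2],[[0,0,-0.12],0,0.2],[[0,0,-0.12],0,0.2]])

```text
time: 20.12
tool_pos: [0.6596, 0.1587, 0.2582]
ee_rot: [3.135, -0.005, 1.046]
wrist_force: [-0.7, 0.7, 0.4]
width: 0.0377
finger_force: 0.0
```

```bash
python3 -c "
from h import *
o=robot.get_obs();print(o['wrist_force'],o['tool_pos'],o['width'])
a=snap('scene');b=snap('top')
f=lambda I,x,y:cv2.resize(I[y-35:y+35,x-45:x+45],(400,300),interpolation=cv2.INTER_CUBIC)
save('j',np.hstack([f(a['image'],312,180),f(b['image'],244,180)]))
u,v=np.meshgrid(np.arange(285,340),np.arange(145,185));P=depth(a,np.c_[u.ravel(),v.ravel()]);f=a['image'][v.ravel(),u.ravel()].max(1)
q=P[(f<45)&(P[:,2]>.12)&(P[:,2]<.2)];print(len(q),q.mean(0) if len(q) else 0,np.percentile(q[:,2],[5,50,95]) if len(q) else 0)"
```

```text
[-0.73456853  0.70096094  0.38381293] [0.65961096 0.15872439 0.25817251] 0.03768721327243482
59 [0.65244255 0.14684662 0.15643297] [0.15075447 0.15733446 0.15897236]
```

View pics/j.png

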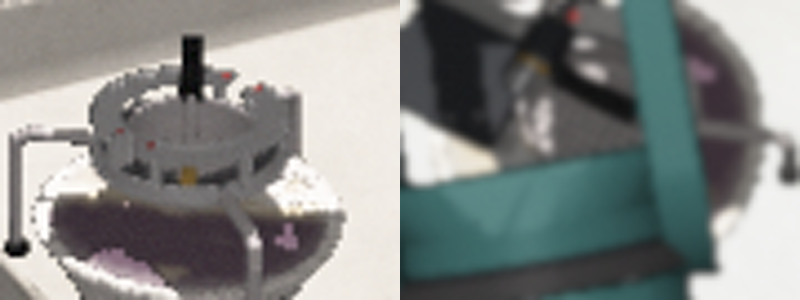

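The scene crop shows the sieve level in the collar, with a lug low in the gap under the lip at (189,175) and the bar at (192,70). The bar top measures about 0.157–0.159 m, which fits the notches. Pie in place. Handing in.

```bash
python3 -c "
from h import *
print(robot.close_job())"
```

```text
the job is handed in; nothing more can be done
None
```

The steel sieve hangs in the stand with its lugs about 6 mm down in the locking notches, about 39° counter-clockwise of the slots. It is released, the arm is clear, and the job was handed in at about 20 s; no verdict came back.

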